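# Snap the cooler's push-pins home

### The arm

A 6-joint arm with a two-finger parallel gripper is mounted at the origin on the work surface. World frame = base frame: x ahead of the robot, y to its left, z up, the work surface at z = 0. Lengths are in mm, angles in rad, forces in N, time in s.
With the tool pointing down it reaches from about 350 to 775 mm from the base axis. Payload 7.3 kg.
Tool frame: the origin (TCP) lies midway between the tips of the shut fingers; the grasp point (between the pads) lies 19 mm behind it; z points along the fingers, y is the line along which they close (so a half turn about z gives the same grasp; the last joint's range is limited). The gripper opens to 92 mm and grips with 3 to 60 N. Pads are 19 mm wide; open, the fingers measure 130 mm over their backs; the gripper's body (75 mm by 190 mm) begins 47 mm behind the grasp point.
Start: joints at [-1.294, 0.342, 1.524, -0, 1.275, -0.146], TCP at [215.439, -478.78, 226.741] pointing down, gripper open.
Joint ranges: [-2.53, 2.53], [-0.77, 2.02], [0.04, 2.7], [-1, 4.14], [0.28, 2.66], [-3.11, 3.11]. Speed limits (rad/s): [2.57, 2.57, 3.14, 3.14, 3.14, 3.14].

### API

Orientations are given as [roll, pitch, yaw] about the fixed x, y, z axes, in that order (R = Rz(yaw) Ry(pitch) Rx(roll)).
In Python, from plant import bot gives the robot as it stands.
- The arm moves only by the tool servo_tool, never from a script. Its argument "deltas" is a list of rows, each a list of 2 entries, a list of its own where there are three numbers: the shift along the tool's x, y, z in m, then the turn, a rotation vector about the tool's x, y, z in degrees. A call has 1 to 20 rows; each row shifts and turns the commanded pose from where the row before left it, along the tool's axes as they then stand; what a row does not reach is not made up. A row lasts 1/8 s, in which the tool goes at most 62.5 mm and 10.7 degrees, less where a joint would pass 70% of its speed; a pose out of reach is approached as far as the arm can. A call with a gripper value outside its range is refused whole. "fingers" is the opening, from 0 (shut) to 1 (fully open), set as the call begins (left out, the last holds). The fingers move at their own pace and stop on an object; the grip force is fixed at half the most. Time passes only in rows, so rows that do not move let the fingers close. It gives the time, the measured TCP pose, the force, the opening and the grip force at its end, in the units of the state.
- bot.get_obs(): the state, without advancing time (a new reading comes with each control period).
- bot.capture(name): name is "side" or "top" or "wrist"; returns the picture (420x560x3 uint8, red, green, blue); there is no depth.
- bot.camera_model(name): a dict with "mtx" (3x3 intrinsics, pixels), "xyz" and "rotation" of the camera in the world. Camera axes: x right, y down, z forward; pixel columns grow to the right and rows downward; lengths in mm; the calibration is good to about 2 mm. A picture is of the moment at which its call begins: read the wrist's pose just before it. camera_model takes no time and is no camera call; for the wrist camera it gives the pose at the moment of the call.
- bot.close_job(): hands the job in; it is judged then, once.
The state is a dict: "time": time; "joint_positions": joint angles; "dq": joint speeds; "tau": joint torques, N m; "tool_pos": TCP position; "tcp_rot": TCP orientation; "contact_force": force on the tool from outside, world axes, zero at the start; "moment": the same for the moment, N m; "grip_width": finger opening in mm; "finger_force": force on a finger pad.
Only numpy, scipy, OpenCV 4.12 (cv2) and the standard library are available. Lean on these libraries where they do the work, as an engineer would, in place of code of your own. Each camera call takes 0.05 s, during which the arm holds its last target. There are 200 camera calls.

### The job

The processor cooler on the little motherboard is held by four spring push-pins; one is already home, the other three still stand up. Press each of those three down to its stop so that it snaps home and stays down: the board lies on soft foam and sinks under your push, so keep pushing until you feel the pin bottom, firmly but without forcing it (over 45 N would crack the board). Do not lean on the fan, and leave the tape, screwdriver and jar where they are.

Things in the scene. Friction and masses are not known exactly. Their poses are not given: they have to be found in the camera images.
- carton: low open cardboard box, 215 x 215 mm, walls 34 mm high and 4 mm thick, fixed to the bench; origin at the centre of its underside on the bench, z up
- board: green motherboard 170 x 170 mm on foam in the carton; origin: centre of its underside, about 36 mm above the bench, z up. Only sinks straight down: the foam gives up to about 15 mm, then is solid; it rises when let go. In its frame: cooler round the centre; metal sockets 20 mm high along x = -79 mm; memory stick 33 mm high along y = +80 mm; all else is under 14 mm high
- fan: round black fan on top of the cooler, 84 mm across and 26 mm high; origin at the centre of its underside, 30 mm above the board's origin, so its top is 56 mm above the board's origin. Fragile: do not lean on it
- pin1 (a joint): travel of spring push-pin 1 into the board, m: 0 = standing up, 0.009 = pressed home on its stop. It resists with about 11 N (the board sinks about 10 mm before it yields), snaps over past 7 mm and then stays home by itself; let go earlier, it springs back up. This one starts standing up
- pin1_top (a point): centre of the top face of push-pin 1's round white head, 14 mm across and 5 mm thick, at x = +37.5, y = +37.5 mm in the board's frame (53 mm from the fan's axis, so 11 mm outside the fan's rim); 29.5 mm above the board's origin when up, 20.5 mm when home; moves with the head, z up
- pin2 (a joint): travel of spring push-pin 2 into the board, m: 0 = standing up, 0.009 = pressed home on its stop. It resists with about 11 N (the board sinks about 10 mm before it yields), snaps over past 7 mm and then stays home by itself; let go earlier, it springs back up. This one starts standing up
- pin2_top (a point): centre of the top face of push-pin 2's round white head, 14 mm across and 5 mm thick, at x = -37.5, y = +37.5 mm in the board's frame (53 mm from the fan's axis, so 11 mm outside the fan's rim); 29.5 mm above the board's origin when up, 20.5 mm when home; moves with the head, z up
- pin3 (a joint): travel of spring push-pin 3 into the board, m: 0 = standing up, 0.009 = pressed home on its stop. It resists with about 11 N (the board sinks about 10 mm before it yields), snaps over past 7 mm and then stays home by itself; let go earlier, it springs back up. This one starts standing up
- pin3_top (a point): centre of the top face of push-pin 3's round white head, 14 mm across and 5 mm thick, at x = -37.5, y = -37.5 mm in the board's frame (53 mm from the fan's axis, so 11 mm outside the fan's rim); 29.5 mm above the board's origin when up, 20.5 mm when home; moves with the head, z up
- pin4 (a joint): travel of spring push-pin 4 into the board, m: 0 = standing up, 0.009 = pressed home on its stop. It resists with about 11 N (the board sinks about 10 mm before it yields), snaps over past 7 mm and then stays home by itself; let go earlier, it springs back up. This one starts already home (down)
- pin4_top (a point): centre of the top face of push-pin 4's round white head, 14 mm across and 5 mm thick, at x = +37.5, y = -37.5 mm in the board's frame (53 mm from the fan's axis, so 11 mm outside the fan's rim); 29.5 mm above the board's origin when up, 20.5 mm when home; moves with the head, z up
- tape: roll of blue tape lying flat, 96 mm across, hole 76 mm, 24 mm high, loose; origin at the centre of its underside
- driver: screwdriver lying on the bench, 200 mm long, handle 26 mm thick, loose; origin on the bench under its middle, handle to -x
- jar: small glass jar with a steel lid, 48 mm across, 55 mm high, loose; origin at the centre of its underside

How it is judged:
By the outcome, as a careful person would: the job done as asked, in the order asked, and still so for the second after the job is handed in, with the robot touching nothing.
It also fails if it takes over 48 s, if anything falls off the work surface, if the arm or the gripper's body presses on something with over 40 N, if the wrist force passes 120 N, or if a joint passes its speed limit or range.

## Working session

There is one attempt and no reset: what is moved stays moved. The work goes in short steps, Python scripts to look and compute and a tool call to move; the robot and the scene stay as the last step left them, time stands still between calls to the robot, and variables do not carry over. Pictures are saved under pics/ and viewed, at most 10 in all, crops included, and the job is handed in when it is done.

Besides the shell and the picture viewer there is one more tool, called after "Call:" as a command line: name --argument value ..., lists and objects as JSON in quotes. servo_tool: Moves the arm, as the interface text tells. Its arguments: {"type":"object","properties":{"deltas":{"type":"array"},"fingers":{"type":"number"}},"required":["deltas"]}

```bash
mkdir -p pics; python3 - <<'E'
from plant import bot
import cv2,json
for n in("top","side"):
    cv2.imwrite(f"pics/{n}0.png",bot.capture(n)[:,:,::-1]); m=bot.camera_model(n); print(n,m)
o=bot.get_obs();print(o)
E
```

```text
top {'mtx': array([[407.47692136,   0.        , 279.0921299 ],
       [  0.        , 407.47692136, 205.77909343],
       [  0.        ,   0.        ,   1.        ]]), 'xyz': array([479.23709547,  85.93330199, 949.78423232]), 'rotation': array([-3.06757291, -0.00610155, -1.5596431 ])}
side {'mtx': array([[418.72899127,   0.        , 277.15526297],
       [  0.        , 418.72899127, 209.07583572],
       [  0.        ,   0.        ,   1.        ]]), 'xyz': array([466.09974336, 682.35053639, 478.37205673]), 'rotation': array([-2.13221806,  0.01780281, -3.01605129])}
{'time': 0.1, 'joint_positions': array([-1.29398130e+00,  3.42665035e-01,  1.52491311e+00,  1.37906308e-05,
        1.27540380e+00, -1.45989261e-01]), 'dq': array([ 4.62527280e-04, -7.60668759e-04, -3.74931060e-03,  3.53604249e-05,
       -1.23916599e-03,  9.02162982e-04]), 'tau': array([ 1.65676120e-03, -4.32006490e+01, -2.44692779e+01,  7.19185523e-02,
        5.25902468e-02, -6.14501892e-05]), 'tool_pos': array([ 215.34753503, -478.40620511,  226.11116447]), 'tcp_rot': array([-3.14022006e+00, -2.15149947e-04,  4.22800117e-01]), 'contact_force': array([ 0.60824452,  0.45316371, -0.13021385]), 'moment': array([-0.02522515,  0.02238164, -0.00253299]), 'finger_force': 0.0, 'grip_width': 91.48853198119053}
```

View pics/top0.png

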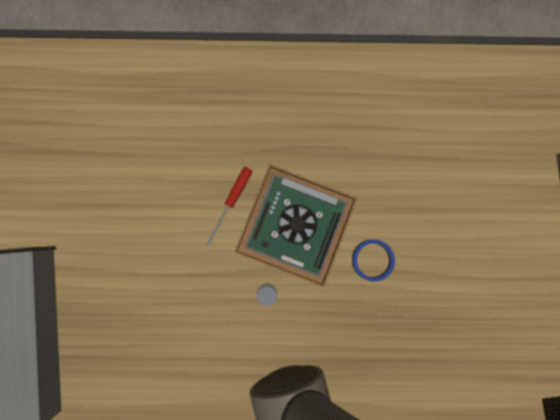

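View pics/side0.png

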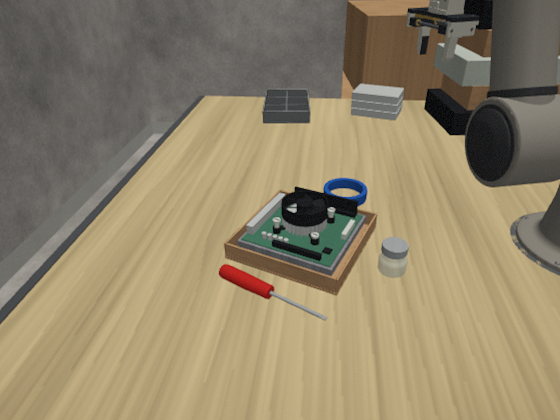

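The top view shows the pins near (287,202), (320,214), (307,247) and (275,234), with the fan at (297,224). The sockets are at the top, so board -x points to about world +x. The memory stick is on the right, so board +y points to about world -y. In the side view three heads show, near (277,225), (315,238) and (331,214). Next I'll refine these centroids and fit the board pose.

```bash
cat > h.py <<'E'
import numpy as np,cv2
from scipy.spatial.transform import Rotation as R
from scipy.optimize import least_squares
PIN=np.array([[37.5,37.5,29.5],[-37.5,37.5,29.5],[-37.5,-37.5,29.5],[37.5,-37.5,20.5]])
def proj(m,P):
    c=(np.atleast_2d(P)-m["xyz"])@R.from_euler("xyz",m["rotation"]).as_matrix()
    return (c@m["mtx"].T)[:,:2]/c[:,2:]
def pins(p): # x,y,yaw
    return PIN@R.from_euler("z",p[2]).as_matrix().T+[p[0],p[1],36]
def blob(im,uv,r=7):
    u,v=map(int,np.round(uv));w=im[v-r:v+r+1,u-r:u+r+1].astype(float).min(2)
    w=np.clip(w-0.6*w.max(),0,None)
    n,l,s,c=cv2.connectedComponentsWithStats((w>0).astype(np.uint8))
    k=1+np.argmax([s[i,4]-3*np.hypot(*(c[i]-r)) for i in range(1,n)]);y,x=np.nonzero(l==k);q=w[l==k]
    return np.array([u-r+(x*q).sum()/q.sum(),v-r+(y*q).sum()/q.sum()]),len(q)
E
python3 - <<'E'
from h import *
from plant import bot
mt,ms=bot.camera_model("top"),bot.camera_model("side")
t=cv2.imread("pics/top0.png");s=cv2.imread("pics/side0.png")
T=[blob(t,g) for g in[(307,247),(320,214),(287,202),(275,234)]]
print(T)
TT=np.array([a for a,_ in T])
f=least_squares(lambda p:(proj(mt,pins(p))-TT).ravel(),[500,50,3])
print(f.x,f.fun); print(proj(ms,pins(f.x))); print(pins(f.x))
# carton check: corners at top z=34
C=np.array([[a,b,34] for a,b in((107.5,107.5),(-107.5,107.5),(-107.5,-107.5),(107.5,-107.5))])@R.from_euler("z",f.x[2]).as_matrix().T+[f.x[0],f.x[1],0]
print(proj(mt,C))
a=cv2.resize(t[150:300,210:410],None,fx=4,fy=4,interpolation=cv2.INTER_CUBIC);cv2.imwrite("pics/c1.png",a)
b=cv2.resize(s[180:290,215:395],None,fx=4,fy=4,interpolation=cv2.INTER_CUBIC);cv2.imwrite("pics/c2.png",b)
E
```

```text
[(array([306.5367036 , 246.59556787]), 47), (array([318.90352429, 214.25568105]), 44), (array([286.66149697, 201.85974376]), 47), (array([274.29538845, 233.97950422]), 46)]
[505.42699675  42.84899911   2.78275584] [ 0.03321816 -0.01333462 -0.02492129  0.01160207  0.04125814 -0.04017773
 -0.0499549   0.04191615]
[[330.77214138 208.68640977]
 [294.18118125 199.53441995]
 [275.90013102 218.90276853]
 [314.41464385 233.86124882]]
[[457.14607208  20.90697748  65.5       ]
 [527.36901838  -5.43192556  65.5       ]
 [553.70792141  64.79102074  65.5       ]
 [483.48497512  91.12992378  56.5       ]]
[[323.70343702 287.16105228]
 [357.36562624 197.36368358]
 [268.71449792 163.22327671]
 [233.72972726 251.99981369]]
```

View pics/c2.png

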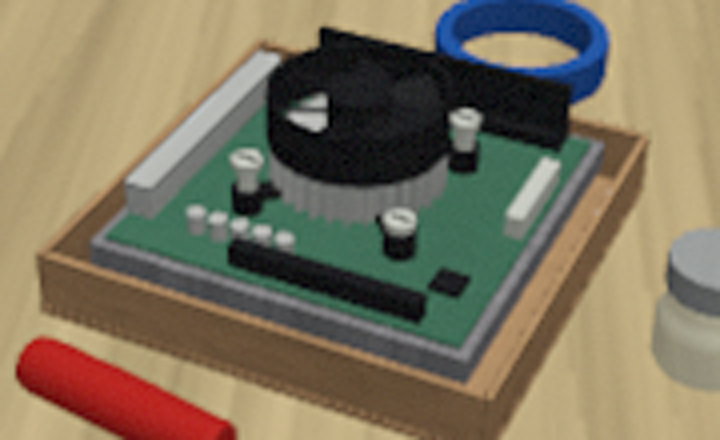

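The fit is consistent: residuals are under 0.06 px, and the side projections agree to about 1 px. The side crop shows pin3 at (276.7,219), pin1 at (331,209) and pin4 down at (315,235). The 19 mm finger width will lie radially, with the shut fingers offset 3 mm outward to clear the fan. The current yaw already suits pins 1 and 3.

Call:
servo_tool --deltas '[[[0.042, -0.0356, 0], [0, 0, 0]], [[0.042, -0.0356, 0], [0, 0, 0]], [[0.042, -0.0356, 0], [0, 0, 0]], [[0.042, -0.0356, 0], [0, 0, 0]], [[0.042, -0.0356, 0], [0, 0, 0]], [[0.042, -0.0356, 0], [0, 0, 0]], [[0.042, -0.0356, 0], [0, 0, 0]], [[0.042, -0.0356, 0], [0, 0, 0]], [[0.042, -0.0356, 0], [0, 0, 0]], [[0.042, -0.0356, 0], [0, 0, 0]], [[0, 0, 0.04], [0, 0, 0]], [[0, 0, 0.04], [0, 0, 0]], [[0, 0, 0], [0, 0, 0]], [[0, 0, 0], [0, 0, 0]]]' --fingers 0

```text
time: 1.85
tool_pos: [453.1, 18.0, 147.8]
tcp_rot: [3.141, -0.001, 0.422]
contact_force: [-0.1, 0.2, 0.4]
grip_width: 0.6
finger_force: 0.0
```

Call:
servo_tool --deltas '[[[0.002, -0.001, 0.03], [0, 0, 0.2]], [[0, 0, 0.025], [0, 0, 0]], [[0, 0, 0], [0, 0, 0]], [[0, 0, 0], [0, 0, 0]]]'

```text
time: 2.35
tool_pos: [455.0, 19.6, 93.4]
tcp_rot: [3.14, -0.003, 0.419]
contact_force: [0.5, -1.1, -0.2]
grip_width: 0.6
finger_force: 0.0
```

```bash
python3 - <<'E'
from h import *
from plant import bot
p=[505.427,42.849,2.7828]
o=bot.get_obs();print(o["tool_pos"],o["tcp_rot"],o["contact_force"])
for n in("wrist","side"):
    m=bot.camera_model(n);im=np.ascontiguousarray(bot.capture(n)[:,:,::-1])
    q=proj(m,np.vstack([pins(p),o["tool_pos"]]));print(n,q.round(1))
    for u,v in q: cv2.circle(im,(int(round(u)),int(round(v))),2,(0,0,255),-1)
    if n=="side": im=cv2.resize(im[130:290,215:395],None,fx=3,fy=3)
    cv2.imwrite(f"pics/{n}1.png",im)
E
```

```text
[455.02253867  19.62832852  93.37287048] [ 3.13999477e+00 -2.50310920e-03  4.18993302e-01] [ 0.47412188 -1.13960994 -0.17300921]
wrist [[278.1 236.9]
 [371.5 147.3]
 [276.3  44.6]
 [187.4 147.7]
 [278.7 259.5]]
side [[330.8 208.7]
 [294.2 199.5]
 [275.9 218.9]
 [314.4 233.9]
 [332.7 195.4]]
```

View pics/wrist1.png

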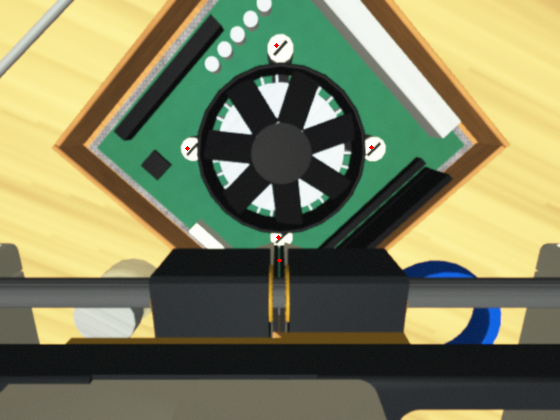

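View pics/side1.png

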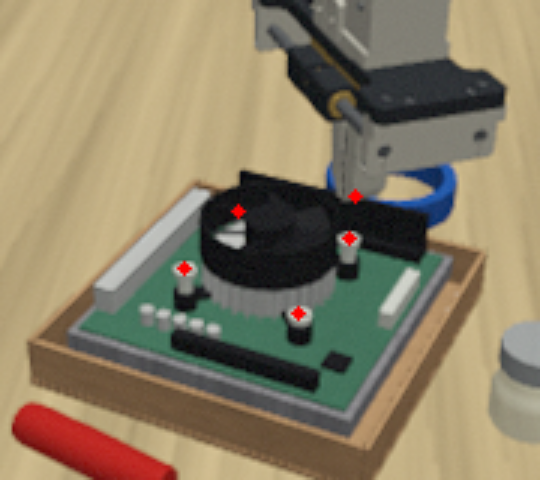

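The wrist view puts the pins within 2 mm of the fit, with the finger seam at x=279.5 and pin1 at x=281, just inboard of the tip. The side view agrees too, so I'll press pin1.

Call:
servo_tool --deltas '[[[0, 0, 0.012], [0, 0, 0]], [[0, 0, 0.012], [0, 0, 0]], [[0, 0, 0.004], [0, 0, 0]], [[0, 0, 0.004], [0, 0, 0]], [[0, 0, 0.003], [0, 0, 0]], [[0, 0, 0], [0, 0, 0]]]'

```text
time: 3.2
tool_pos: [453.2, 20.0, 56.7]
tcp_rot: [-3.141, 0.001, 0.419]
contact_force: [-4.0, -0.2, 6.7]
grip_width: 0.4
finger_force: 3.0
```

Call:
servo_tool --deltas '[[[0, 0, 0.003], [0, 0, 0]], [[0, 0, 0.003], [0, 0, 0]], [[0, 0, 0], [0, 0, 0]]]'

```text
time: 3.58
tool_pos: [453.2, 20.0, 51.0]
tcp_rot: [-3.141, 0.001, 0.419]
contact_force: [-4.9, -0.1, 9.7]
grip_width: 0.5
finger_force: 4.9
```

Call:
servo_tool --deltas '[[[0, 0, 0.003], [0, 0, 0]], [[0, 0, 0.002], [0, 0, 0]], [[0, 0, 0], [0, 0, 0]]]'

```text
time: 3.95
tool_pos: [453.2, 20.0, 46.1]
tcp_rot: [-3.141, 0.001, 0.419]
contact_force: [-5.3, 0.5, 8.9]
grip_width: 0.5
finger_force: 4.1
```

Call:
servo_tool --deltas '[[[0, 0, 0.002], [0, 0, 0]], [[0, 0, 0.002], [0, 0, 0]], [[0, 0, 0], [0, 0, 0]]]'

```text
time: 4.32
tool_pos: [453.3, 20.0, 42.1]
tcp_rot: [-3.141, 0.001, 0.419]
contact_force: [-4.8, 0.5, 11.5]
grip_width: 0.3
finger_force: 5.3
```

Call:
servo_tool --deltas '[[[0, 0, 0.0015], [0, 0, 0]], [[0, 0, 0.001], [0, 0, 0]], [[0, 0, 0], [0, 0, 0]]]'

```text
time: 4.7
tool_pos: [453.3, 20.0, 40.1]
tcp_rot: [-3.141, 0.0, 0.42]
contact_force: [-6.9, 0.1, 14.9]
grip_width: 0.2
finger_force: 7.8
```

Call:
servo_tool --deltas '[[[0, 0, 0.001], [0, 0, 0]], [[0, 0, 0.001], [0, 0, 0]], [[0, 0, 0], [0, 0, 0]]]'

```text
time: 5.08
tool_pos: [453.4, 20.0, 39.6]
tcp_rot: [3.141, -0.0, 0.42]
contact_force: [-11.8, 0.3, 34.0]
grip_width: 0.7
finger_force: 17.2
```

That is the stop: 34 N, with the foam solid as well. I'll lift and cross to pin3.

Call:
servo_tool --deltas '[[[0, 0, -0.01], [0, 0, 0]], [[0, 0, -0.03], [0, 0, 0]], [[0, 0, -0.06], [0, 0, 0]], [[0.037, 0, 0], [0, 0, 0]], [[0.037, 0, 0], [0, 0, 0]], [[0.037, 0, 0], [0, 0, 0]], [[0, 0, 0], [0, 0, 0]], [[0, 0, 0], [0, 0, 0]]]'

```text
time: 6.08
tool_pos: [554.4, 65.0, 136.7]
tcp_rot: [-3.141, 0.001, 0.42]
contact_force: [-0.1, -0.7, -0.0]
grip_width: 0.5
finger_force: 0.0
```

Call:
servo_tool --deltas '[[[0.002, 0, 0.04], [0, 0, 0]], [[0, 0, 0.018], [0, 0, 0]], [[0, 0, 0.004], [0, 0, 0]], [[0, 0, 0], [0, 0, 0]], [[0, 0, 0], [0, 0, 0]]]'

```text
time: 6.7
tool_pos: [557.5, 65.8, 76.3]
tcp_rot: [3.141, -0.002, 0.419]
contact_force: [-0.1, -0.8, -0.1]
grip_width: 0.7
finger_force: 0.0
```

```bash
python3 - <<'E'
from plant import bot
import cv2
im=bot.capture("side")[:,:,::-1]
cv2.imwrite("pics/side2.png",cv2.resize(im[130:290,215:395],None,fx=3,fy=3))
print(bot.get_obs()["tool_pos"])
E
```

```text
[557.52389461  65.84400217  76.23216931]
```

View pics/side2.png

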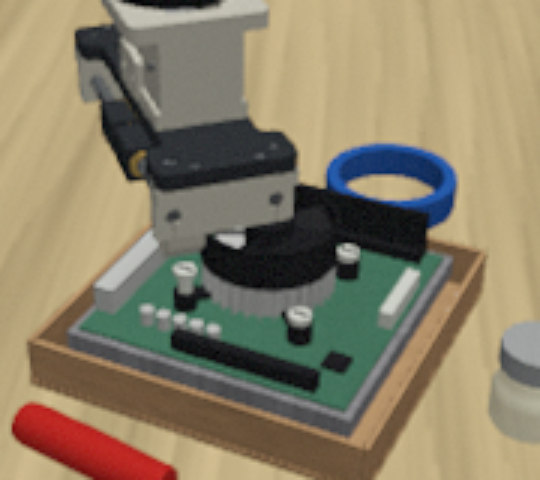

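Pin1 is down: its head is now at (348,253) in the crop, level with pin4. The fingertip sits above pin3 at (185,270).

Call:
servo_tool --deltas '[[[0, 0, 0.006], [0, 0, 0]], [[0, 0, 0.004], [0, 0, 0]], [[0, 0, 0.004], [0, 0, 0]], [[0, 0, 0.004], [0, 0, 0]], [[0, 0, 0.003], [0, 0, 0]], [[0, 0, 0.003], [0, 0, 0]], [[0, 0, 0.003], [0, 0, 0]], [[0, 0, 0.003], [0, 0, 0]], [[0, 0, 0], [0, 0, 0]]]'

```text
time: 7.88
tool_pos: [557.0, 65.9, 45.9]
tcp_rot: [3.141, -0.0, 0.419]
contact_force: [-3.2, 0.1, 9.1]
grip_width: 0.2
finger_force: 4.3
```

Call:
servo_tool --deltas '[[[0, 0, 0.002], [0, 0, 0]], [[0, 0, 0.002], [0, 0, 0]], [[0, 0, 0.0015], [0, 0, 0]], [[0, 0, 0], [0, 0, 0]]]'

```text
time: 8.38
tool_pos: [557.0, 66.0, 40.6]
tcp_rot: [3.141, -0.0, 0.419]
contact_force: [-3.8, -0.2, 12.1]
grip_width: 0.1
finger_force: 5.9
```

Call:
servo_tool --deltas '[[[0, 0, 0.001], [0, 0, 0]], [[0, 0, 0.001], [0, 0, 0]], [[0, 0, 0], [0, 0, 0]]]'

```text
time: 8.75
tool_pos: [557.1, 66.0, 40.0]
tcp_rot: [3.141, -0.001, 0.42]
contact_force: [-6.7, -0.6, 22.2]
grip_width: 0.7
finger_force: 10.8
```

Call:
servo_tool --deltas '[[[0, 0, 0.0005], [0, 0, 0]], [[0, 0, 0], [0, 0, 0]]]'

```text
time: 9.0
tool_pos: [557.1, 66.0, 39.8]
tcp_rot: [3.141, -0.001, 0.42]
contact_force: [-7.9, -0.2, 24.1]
grip_width: 0.4
finger_force: 12.3
```

Call:
servo_tool --deltas '[[[0, 0, -0.01], [0, 0, 0]], [[0, 0, -0.03], [0, 0, 0]], [[0, 0, -0.06], [0, 0, 0]], [[-0.028, 0.028, 0], [0, 0, 0]], [[-0.028, 0.028, 0], [0, 0, 0]], [[0, 0, 0], [0, 0, -10]], [[0, 0, 0], [0, 0, -10]], [[0, 0, 0], [0, 0, -10]], [[0, 0, 0], [0, 0, -10]], [[0, 0, 0], [0, 0, -10]], [[0, 0, 0], [0, 0, -10]], [[0, 0, 0], [0, 0, -10]], [[0, 0, 0], [0, 0, -10]], [[0, 0, 0], [0, 0, -10]], [[0, 0, 0], [0, 0, 0]], [[0, 0, 0], [0, 0, 0]]]'

```text
time: 11.0
tool_pos: [528.7, -8.0, 137.1]
tcp_rot: [-3.142, 0.0, 1.987]
contact_force: [0.0, 0.6, -0.3]
grip_width: 0.3
finger_force: 0.0
```

Call:
servo_tool --deltas '[[[0, 0, 0.04], [0, 0, 0]], [[0, 0, 0.018], [0, 0, 0]], [[0, 0, 0.004], [0, 0, 0]], [[0, 0, 0], [0, 0, 0]], [[0, 0, 0], [0, 0, 0]]]'

```text
time: 11.62
tool_pos: [529.3, -8.1, 76.1]
tcp_rot: [3.14, 0.001, 1.99]
contact_force: [0.0, -0.1, -0.4]
grip_width: 0.6
finger_force: 0.0
```

```bash
python3 - <<'E'
from plant import bot
import cv2,numpy as np
a=bot.capture("side")[:,:,::-1]
a=cv2.resize(a[130:290,215:395],None,fx=2.2,fy=2.2); b=bot.capture("wrist")[:,:,::-1]
b=cv2.resize(b,None,fx=.7,fy=.7)
c=np.zeros((352,792,3),np.uint8);c[:a.shape[0],:a.shape[1]]=a;c[:b.shape[0],400:400+b.shape[1]]=b
cv2.imwrite("pics/both3.png",c)
print(bot.get_obs()["tool_pos"])
E
```

```text
[529.177213    -8.08461372  76.02427395]
```

View pics/both3.png

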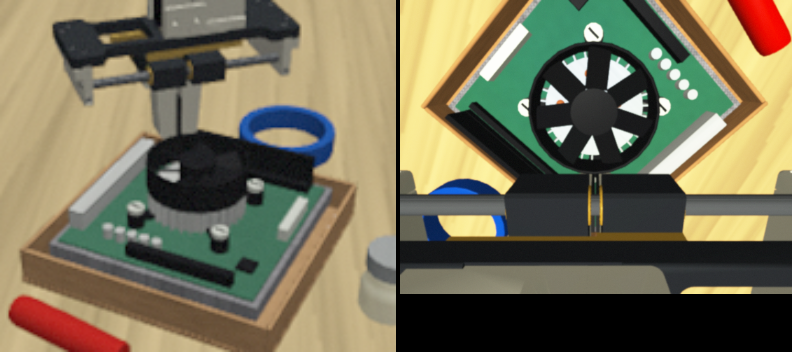

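Pins 3 (136,209), 4 and 1 all look down in the side half. In the wrist half the finger seam at x=595 lines up with the opposite pin4 at x=593 and the fan axis, and the fan is clear.

Call:
servo_tool --deltas '[[[0, 0, 0.006], [0, 0, 0]], [[0, 0, 0.004], [0, 0, 0]], [[0, 0, 0.004], [0, 0, 0]], [[0, 0, 0.004], [0, 0, 0]], [[0, 0, 0.003], [0, 0, 0]], [[0, 0, 0.003], [0, 0, 0]], [[0, 0, 0.003], [0, 0, 0]], [[0, 0, 0.003], [0, 0, 0]], [[0, 0, 0], [0, 0, 0]]]'

```text
time: 12.85
tool_pos: [528.6, -8.0, 45.8]
tcp_rot: [3.142, 0.0, 1.99]
contact_force: [-3.0, 1.0, 8.6]
grip_width: 0.1
finger_force: 4.1
```

Call:
servo_tool --deltas '[[[0, 0, 0.002], [0, 0, 0]], [[0, 0, 0.002], [0, 0, 0]], [[0, 0, 0.0015], [0, 0, 0]], [[0, 0, 0], [0, 0, 0]]]'

```text
time: 13.35
tool_pos: [528.6, -8.0, 40.5]
tcp_rot: [3.141, 0.0, 1.99]
contact_force: [-3.4, -0.2, 13.1]
grip_width: 0.2
finger_force: 6.0
```

Call:
servo_tool --deltas '[[[0, 0, 0.001], [0, 0, 0]], [[0, 0, 0.001], [0, 0, 0]], [[0, 0, 0.0003], [0, 0, 0]], [[0, 0, 0], [0, 0, 0]]]'

```text
time: 13.85
tool_pos: [528.7, -8.0, 39.8]
tcp_rot: [3.141, 0.001, 1.99]
contact_force: [-9.4, 0.5, 26.2]
grip_width: 0.7
finger_force: 12.9
```

Call:
servo_tool --deltas '[[[0, 0, -0.01], [0, 0, 0]], [[0, 0, -0.03], [0, 0, 0]], [[0, 0, -0.06], [0, 0, 0]], [[0, 0, -0.06], [0, 0, 0]], [[-0.05, 0, 0], [0, 0, 0]], [[-0.05, 0, 0], [0, 0, 0]], [[-0.05, 0, 0], [0, 0, 0]], [[-0.05, 0, 0], [0, 0, 0]], [[0, 0, 0], [0, 0, 0]], [[0, 0, 0], [0, 0, 0]]]'

```text
time: 15.1
tool_pos: [609.7, -190.3, 196.7]
tcp_rot: [-3.141, -0.001, 1.99]
contact_force: [-0.9, 1.0, -0.9]
grip_width: 0.1
finger_force: 0.0
```

```bash
python3 - <<'E'
from h import *
from plant import bot
o=bot.get_obs();print(o["tool_pos"],o["contact_force"])
m=bot.camera_model("top")
for a in("side","top"):
  im=bot.capture(a)[:,:,::-1]
  cv2.imwrite(f"pics/{a}9.png",im)
t=cv2.imread("pics/top9.png");s=cv2.imread("pics/side9.png")
c=np.hstack([cv2.resize(s[180:290,220:360],(400,314)),cv2.resize(t[150:290,225:400],(400,314))])
cv2.imwrite("pics/c9.png",c)
P=PIN.copy();p=[505.427,42.849,2.7828]
P2=P@R.from_euler("z",p[2]).as_matrix().T+[p[0],p[1],36]
for h in(20.5,29.5):
  P2[:,2]=36+h;print(h,proj(m,P2).round(1).tolist())
print([blob(t,g)[0].round(1).tolist() for g in proj(m,P2)])
E
```

```text
[ 609.6757688  -190.26449432  196.67013262] [-0.86938065  1.00647991 -0.89710718]
20.5 [[306.3, 246.5], [318.5, 214.5], [286.6, 202.2], [274.2, 234.0]]
29.5 [[306.6, 246.6], [318.9, 214.3], [286.7, 201.8], [274.2, 234.0]]
[[306.2, 246.4], [318.4, 214.5], [286.6, 202.2], [274.3, 234.0]]
```

View pics/c9.png

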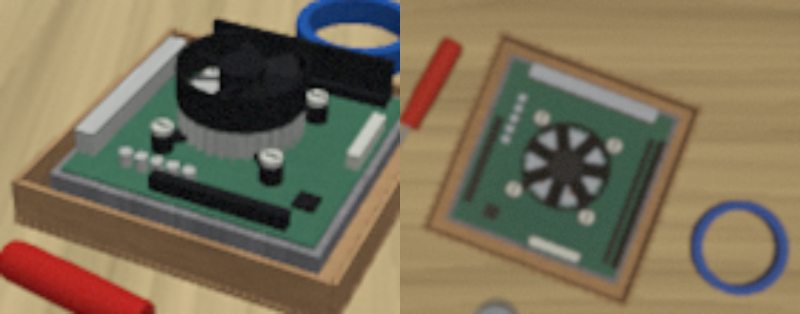

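The three pins visible from the side are at home height. In the top view all four centroids match the home prediction, including hidden pin2 at (318.4,214.5). The tape and the visible part of the screwdriver and jar look unmoved, so I'll hand in.

```bash
python3 -c "
from plant import bot
print(bot.close_job())"
```

```text
the job is handed in; nothing more can be done
None
```

I pressed pins 1, 2 and 3 to their stops at 34, 26 and 24 N, and the last pictures show all four pins down. I handed the job in at about 15 s with the arm clear of everything; no verdict came back.

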